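Clamp a phone board in the probe jig

TASK

Clamp the phone board in the probe jig: push the spring-loaded plunger down by its black grip until you feel its foot seat on the nest, and only then, keeping it down, slide the keeper sideways under the hook post's ledge until it is fully home, and let go so that the ledge holds the plunger down. Do it by feel and gently: neither press the foot on the nest nor force the keeper against the hook with more than 30 N, and leave the other things on the bench where they are.

Things in the scene. Friction and masses are not known exactly. Their poses are not given: they have to be found in the camera images.
- jig: Probe jig: aluminium base plate, 144 mm along its x, 190 mm along its y, 10 mm thick, fixed to the bench. Origin on the underside, straight below the plunger's axis; z up; +y points to the hook post and is the way the keeper slides home. On it stand an aluminium bridge that guides the plunger, and a black nest block with the green phone board and the hook post.
- head: The jig's bridge with all it carries (plunger, keeper), fixed to the jig; origin 10 mm above the jig's, same axes. The bridge is 132 mm wide along x, 40 mm along y; its top is 82 mm above the bench, its brass bush 86 mm.
- hook_mid (a point): Point fixed to the jig where the middle of the ledge's lower edge would be at the nest's middle setting (y = 56 mm, 113 mm up; axes as the jig's). The steel ledge, 40 mm wide along x, 20 mm thick, juts from the post towards -y to this point; the post's inner face is at y = 70 mm. Nest block, post and ledge are one piece, set by a screw 0 to 9 mm higher or lower than this; that is not measured.
- grip (a point): Centre of the keeper's black bar grip: 14 mm thick along the jig's x, 36 mm long along its y, 32 mm high; 142 mm above the bench when up. It stands on the keeper's steel plate (54 x 66 mm, 8 mm thick, top 16 mm below this point: fingertips can bear on it). A tongue 24 mm wide, as thick as the plate, points to +y, tip 50 mm from this point. The keeper rides on the plunger. Axes as the jig's.
- press (a joint): How far the plunger (with keeper) is pushed down, m; 0 is up. The spring pushes up with 6 N at the top and 0.25 N more per mm. The rubber foot (gives 1 mm for 20 N) seats on the nest at 6 to 24 mm, depending on the nest's unmeasured height (15 at the middle setting). Only from 2 mm before the seat on does the tongue pass under the ledge; higher up it butts against it.
- keeper (a joint): How far the keeper is slid along the jig's +y on the plunger, m: it starts at 0 to 3 mm, meets the ledge's edge at 6 mm and is fully home at 20 mm, where the tongue's tip meets the post. It moves with about 1.5 N of friction.
- flux_jar: Small amber jar with a white cap, 42 mm in diameter and 42 mm tall, loose, beside the jig; leave alone. Origin at the middle of its underside.
- tweezers: Steel tweezers lying flat, 120 mm long along their x, about 18 mm wide, 6 mm high, beside the jig; leave alone. Origin at the middle of the underside.
- solder_reel: Grey reel standing on its flange, 54 mm in diameter, 32 mm tall, beside the jig; leave alone. Origin at the middle of its underside.
- driver: Screwdriver with a grey handle, 150 mm long along its x, lying on the left; leave alone.
- phone: Black phone lying flat, 72 mm x 148 mm x 9 mm, on the right; leave alone. Origin at the middle of its underside.
- parts_tray: Clear divided tray, 90 mm x 140 mm x 22 mm, on the right; leave alone. Origin at the middle of its underside.
- mouse: Black computer mouse, 100 mm x 60 mm x 32 mm, on the left; leave alone. Origin at the middle of its underside.
Things that resemble listed ones, but are neither listed nor needed, are in the scene too. Leave any turquoise look-alike of the jig alone.

How it is judged (in metres and radians):
On the way, in this order (a step that is already met when the one before it is completed fails the run):
1. the plunger is pushed down until its foot bears on the nest, with the keeper still clear of the ledge (value of joint press above 0.003 m and value of joint keeper below 0.0055 m and contact force between jig and head above 2 N), for 0.1 s.
2. the keeper is slid home under the ledge with the plunger down (value of joint press above 0.003 m and value of joint keeper above 0.016 m), for 0.2 s.
At the end, for the whole second after the job is handed in: The keeper is slid home (at least 16 of its 20 mm) under the ledge, the ledge alone holds the plunger down against its spring (more than 3 mm down, bearing on the hook with more than 2 N), and all is at rest (all of step 2 and contact force between jig and head above 2 N and velocity of joint press between -0.005 and 0.005 m/s and velocity of joint keeper between -0.005 and 0.005 m/s); the robot touches nothing.
It fails at once if the plunger or the keeper is pressed or forced against the nest block or its hook with more than 30 N (contact force between jig and head above 30 N).
It fails at once if a bystander is moved more than 20 mm (distance of any of flux_jar, tweezers, solder_reel, driver, phone, parts_tray, mouse from where it was at the start of the episode above 0.02 m).
It also fails if it takes over 32 s, if anything falls off the work surface, if the arm or the gripper's body presses on something with over 40 N, if the wrist force passes 120 N, or if a joint passes its speed limit or range.

ROBOT

A 6-joint arm with a two-finger parallel gripper is mounted at the origin on the work surface. World frame = base frame: x ahead of the robot, y to its left, z up, the work surface at z = 0. Lengths are in m, angles in degrees, forces in N, time in s.
With the tool pointing down it reaches from about 0.375 to 0.9 m from the base axis. Payload 3.1 kg.
Tool frame: the origin (TCP) lies on the centre line of the jaws, within the pads' length; the fingertips stand 25 mm ahead of it and the grasp point (between the pads) lies 6 mm ahead of it; z points along the fingers, y is the line along which they close (so a half turn about z gives the same grasp; the last joint's range is limited). The gripper opens to 87 mm and grips with 3 to 60 N. Pads are 19 mm wide; open, the fingers measure 117 mm over their backs; the gripper's body (75 mm by 190 mm) begins 51 mm behind the grasp point.
Start: joints at [55.09, 30.224, 82.088, -0, 67.689, -10.227], TCP at [0.261, 0.568, 0.248] pointing down, gripper open.
Joint ranges: [-176.69, 176.69], [-43.24, 126.21], [12.49, 139.97], [-82, 262], [0, 151.66], [-163.58, 163.58]. Speed limits (degrees/s): [159.86, 159.86, 180, 180, 180, 180].

INTERFACE

Orientations are given as a 3x3 rotation matrix whose columns are the frame's x, y, z axes.
In Python, from rig import read_state, capture, camera_params, hand_in gives the robot as it stands.
- The arm moves only by the tool apply_moves, never from a script. Its argument "rows" is a list of rows, each an object of numbers: "x", "y", "z": the shift along the tool's x, y, z in mm; "rx", "ry", "rz": the turn, a rotation vector about the tool's x, y, z in units of 6 degrees (1.0 is 6 degrees); "claw": the closure in counts, from 0 (fully open) to 255 (shut). A call has 1 to 10 rows; each row is the pose to reach, as a shift and turn from the pose commanded when the call began, along the tool's axes at that moment; what a row does not reach only later rows make up. A row lasts 1/8 s, in which the tool goes at most 62.5 mm and 10.7 degrees, less where a joint would pass 70% of its speed; a pose out of reach is approached as far as the arm can. A call with a gripper value outside its range is refused whole. The fingers move at their own pace and stop on an object; the grip force is fixed at half the most. Time passes only in rows, so rows that repeat a pose let the fingers close. It gives the time, the measured TCP pose, the force, the opening and the grip force at its end, in the units of the state.
- read_state(): the state, without advancing time (a new reading comes with each control period).
- capture(name): name is "scene" or "top" or "wrist"; returns (picture, depth): 400x640x3 uint8, red, green, blue; 400x640 float32, m along the optical axis (not along the pixel's ray), 0 where there is no reading.
- camera_params(name): a dict with "fx", "fy", "cx", "cy" (pixels), "xyz" and "orientation" of the camera in the world. Camera axes: x right, y up, looking along -z (the intrinsics and any distortion apply to the point x, -y, -z); pixel columns grow to the right and rows downward; lengths in m; the calibration is good to about 2 mm. A picture is of the moment at which its call begins: read the wrist's pose just before it. camera_params takes no time and is no camera call; for the wrist camera it gives the pose at the moment of the call.
- hand_in(): hands the job in; it is judged then, once.
The state is a dict: "time_s": time; "joint_positions": joint angles; "qvel": joint speeds; "tau": joint torques, N m; "position": TCP position; "tcp_rot": TCP orientation; "force": force on the tool from outside, world axes, zero at the start; "moment": the same for the moment, N m; "opening": opening from 0.0 (shut) to 1.0 (fully open); "grasp_force": force on a finger pad.
Only numpy, scipy, OpenCV 4.12 (cv2) and the standard library are available. Lean on these libraries where they do the work, as an engineer would, in place of code of your own. Each camera call takes 0.05 s, during which the arm holds its last target. There are 200 camera calls.

## Working session

There is one attempt and no reset: what is moved stays moved. The work goes in short steps, Python scripts to look and compute and a tool call to move; the robot and the scene stay as the last step left them, time stands still between calls to the robot, and variables do not carry over. Pictures are saved under pics/ and viewed, at most 10 in all, crops included, and the job is handed in when it is done.

Besides the shell and the picture viewer there is one more tool, called after "Emit:" as a command line: name --argument value ..., lists and objects as JSON in quotes. apply_moves: Moves the arm, as the interface text tells. Its arguments: {"type":"object","properties":{"rows":{"type":"array"}},"required":["rows"]}

```bash
mkdir -p pics
python3 - <<'E'
from rig import *
import cv2,numpy as np
for n in("scene","top"):
    p,d=capture(n); cv2.imwrite(f"pics/{n}0.png",p[:,:,::-1]); np.savez(f"{n}0.npz",p=p,d=d)
    c=camera_params(n); print(n,c)
s=read_state(); print(s["time_s"],s["position"],s["tcp_rot"],s["force"],s["opening"])
E
```

```text
scene {'fx': 454.50577511965923, 'fy': 454.50577511965923, 'cx': 315.8629476573398, 'cy': 199.3002088923465, 'xyz': array([ 1.14689861, -0.43405278,  1.14216341]), 'orientation': array([[ 0.578724  , -0.64634736,  0.49730636],
       [ 0.815521  ,  0.45717031, -0.35485321],
       [ 0.00200474,  0.61092585,  0.79168528]])}
top {'fx': 364.2080394720354, 'fy': 364.2080394720354, 'cx': 315.97498483745846, 'cy': 200.64620126351772, 'xyz': array([0.33619885, 0.01473727, 1.09622717]), 'orientation': array([[ 0.00465737,  0.98421533, -0.17691381],
       [-0.99954326,  0.00986452,  0.02856513],
       [ 0.02985941,  0.17669997,  0.98381174]])}
0.1 [0.26059385 0.56739291 0.24665993] [[-9.08635170e-01  4.17589234e-01 -1.16631139e-03]
 [ 4.17590697e-01  9.08633752e-01 -1.64766323e-03]
 [ 3.71703468e-04 -1.98416555e-03 -9.99997962e-01]] [ 0.24269795  0.38800553 -0.27133492] 1.0008208591809846
```

View pics/top0.png

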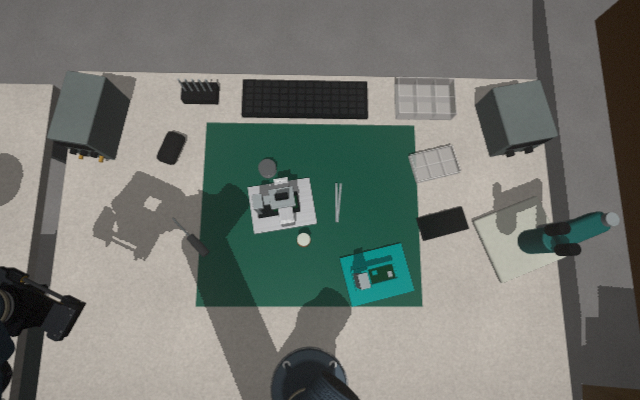

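View pics/scene0.png

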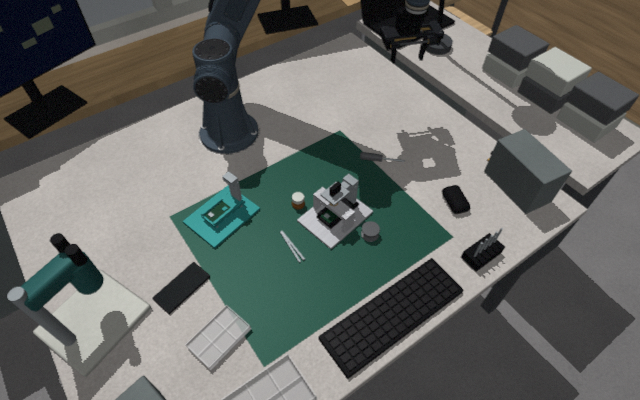

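The jig (white plate) is around (282,205) in the top view and (337,213) in the scene view. The turquoise thing is the look-alike. I'll zoom in.

```bash
cat > h.py <<'E'
import numpy as np, cv2
from rig import *
def cloud(n,d,c=None):
    c=c or camera_params(n); v,u=np.mgrid[:400,:640]
    P=np.stack([(u-c["cx"])/c["fx"]*d,-(v-c["cy"])/c["fy"]*d,-d],-1)
    return P@np.array(c["orientation"]).T+c["xyz"]
E
python3 - <<'E'
from h import *
ims=[]
for n,(x,y) in(("top",(235,150)),("scene",(285,165))):
    z=np.load(n+"0.npz"); ims.append(cv2.resize(z["p"][y:y+95,x:x+100,::-1],None,fx=4,fy=4,interpolation=cv2.INTER_CUBIC))
    W=cloud(n,z["d"])
    m=W[y:y+95,x:x+100].reshape(-1,3); print(n)
    for lo,hi in((.005,.015),(.075,.085),(.112,.124),(.124,.132),(.135,.15),(.15,.165),(.165,.2)):
        q=m[(m[:,2]>lo)&(m[:,2]<hi)]
        if len(q)>3: r=cv2.minAreaRect((q[:,:2]*1000).astype(np.float32)); print(lo,hi,len(q),q.mean(0).round(4),np.round(r[0],1),np.round(r[1],1),round(r[2],1))
cv2.imwrite("pics/z.png",np.hstack(ims))
E
```

```text
top
0.005 0.015 1667 [0.5156 0.0784 0.0096] [545.2  79.2] [292.4 303.9] 1.3
0.075 0.085 355 [0.5117 0.078  0.0816] [515.3 106.4] [132.7  96.7] 10.0
0.112 0.124 80 [0.5118 0.0888 0.1221] [515.3 101.1] [ 52.8 103.6] 10.2
0.124 0.132 512 [0.515  0.1025 0.1271] [515.1 103.9] [ 53.8 111.9] 10.3
0.135 0.15 16 [0.5114 0.0834 0.1415] [503.5 108.3] [ 4.5 92.1] 17.4
0.15 0.165 76 [0.5186 0.0807 0.1574] [518.8  80.9] [13.2 35.2] 8.8
scene
0.005 0.015 1639 [0.5322 0.0611 0.0094] [498.8 106.1] [322.6 363.5] 54.9
0.075 0.085 375 [0.5307 0.0769 0.0813] [515.  103.6] [134.9 103.2] 10.4
0.112 0.124 80 [0.5253 0.0932 0.1211] [515.3  98.5] [ 56.2 111.6] 13.1
0.124 0.132 351 [0.5206 0.0963 0.1276] [516.1 101. ] [ 58.4 115.5] 11.2
0.135 0.15 39 [0.5245 0.074  0.1422] [522.3  99.3] [14.1 79.6] 2.0
0.15 0.165 68 [0.5217 0.077  0.1569] [520.6  77.3] [14.8 36.6] 10.8
```

View pics/z.png

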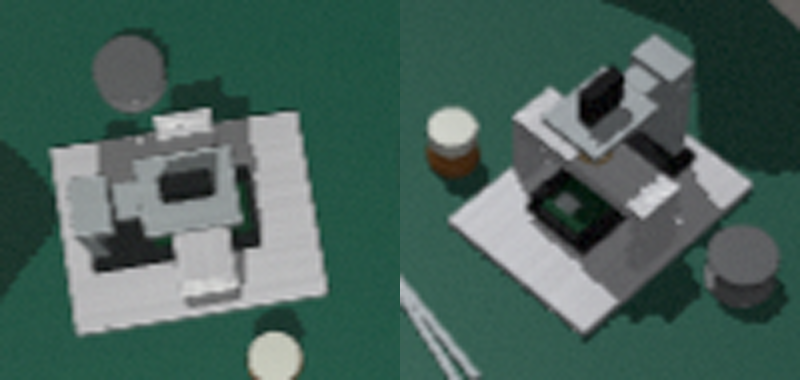

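Run:
```python
from h import *
s=read_state(); G=[];A=[]
for n,(x,y) in(("top",(235,150)),("scene",(285,165))):
    z=np.load(n+"0.npz"); m=cloud(n,z["d"])[y:y+95,x:x+100].reshape(-1,3)
    q=m[(m[:,2]>.15)&(m[:,2]<.165)]; G.append(np.array(cv2.minAreaRect((q[:,:2]*1e4).astype(np.float32))[0])/1e4); print(G[-1],np.median(q[:,2]))
    for lo,hi in((.075,.085),(.112,.135)):
        q=m[(m[:,2]>lo)&(m[:,2]<hi)]; r=cv2.minAreaRect((q[:,:2]*1e4).astype(np.float32)); print(r[1],r[2]); 
    a=np.radians(10.3); R=np.array([[np.cos(a),-np.sin(a)],[np.sin(a),np.cos(a)]])
    L=(m[:,:2]-G[-1])@R
    for nm,k in(("ledge+post",(abs(L[:,0])<.018)&(L[:,1]>.06)&(L[:,1]<.09)&(m[:,2]>.1)),("plate",(abs(L[:,0])<.025)&(abs(L[:,0])>.012)&(abs(L[:,1])<.025)&(m[:,2]>.1)),("tongue",(abs(L[:,0])<.009)&(L[:,1]>.036)&(L[:,1]<.047)&(m[:,2]>.1))):
        print(nm,k.sum(),np.percentile(m[k,2],[10,50,90]).round(4))
    k=(m[:,2]>.1)&(abs(L[:,0])<.03)&(L[:,1]>.052); print("ledge x",np.percentile(L[k,0],[2,98]),"y",np.percentile(L[k,1],[2,98]), "plate x",np.percentile(L[(m[:,2]>.12)&(m[:,2]<.13)&(abs(L[:,1])<.025),0],[2,98]))
g=np.mean(G,0); print(g)
p=np.array([*g,0.27])-s["position"]; print("tool shift mm",np.array(s["tcp_rot"]).T@p*1000)
print(s["joint_positions"])
```

```text
[0.51876025 0.08091654] 0.1575958655750866
(1327.001953125, 966.8125610351562) 9.964423179626465
(537.8978881835938, 1119.1458740234375) 10.287307739257812
ledge+post 93 [0.1276 0.1299 0.1318]
plate 165 [0.1238 0.1257 0.1278]
tongue 27 [0.1241 0.1259 0.1279]
ledge x [-0.0190346   0.01958355] y [0.05339566 0.07867101] plate x [-0.02604307  0.02678802]
[0.52061836 0.07734233] 0.15759584212040084
(1348.7808837890625, 1032.342529296875) 10.414417266845703
(583.6661987304688, 1156.8402099609375) 11.191414833068848
ledge+post 70 [0.1266 0.1305 0.1327]
plate 92 [0.1243 0.1266 0.1291]
tongue 19 [0.1239 0.1268 0.1304]
ledge x [-0.01927197  0.02018662] y [0.05351283 0.07906768] plate x [-0.02724362  0.02679459]
[0.51968931 0.07912944]
tool shift mm [-439.30885129 -335.50350965  -22.83771916]
[ 5.50907854e+01  3.02743855e+01  8.21493224e+01  8.37560374e-04
  6.76919516e+01 -1.02269813e+01]
```

Emit:
apply_moves --rows '[{"x":-46,"y":-35,"z":-6,"rz":1},{"x":-92,"y":-70,"z":-12,"rz":2},{"x":-140,"y":-106,"z":-18,"rz":3},{"x":-186,"y":-141,"z":-23,"rz":4},{"x":-232,"y":-177,"z":-23,"rz":5},{"x":-278,"y":-212,"z":-23,"rz":6},{"x":-324,"y":-247,"z":-23,"rz":7},{"x":-370,"y":-282,"z":-23,"rz":8},{"x":-410,"y":-313,"z":-23,"rz":9},{"x":-439,"y":-335.5,"z":-23,"rz":9.18}]'

```text
validation failed for argument at $.ro...
```

Emit:
apply_moves --rows '[{"x":0},{"x":0},{"x":0}]'

```text
validation failed for argument at $.ro...
```

Run:
```python
from h import *
s=read_state(); c=camera_params("wrist"); p,d=capture("wrist"); cv2.imwrite("pics/w1.png",p[:,:,::-1])
print(s["time_s"],s["position"],s["tcp_rot"],s["force"]); m=cloud("wrist",d,c).reshape(-1,3)
print(c["xyz"])
ok=(d.ravel()>0.05)&(abs(m[:,0]-.52)<.08)&(abs(m[:,1]-.08)<.12)
a=np.radians(10.3); R=np.array([[np.cos(a),-np.sin(a)],[np.sin(a),np.cos(a)]])
for lo,hi in((.075,.085),(.122,.1285),(.152,.163)):
    q=m[ok&(m[:,2]>lo)&(m[:,2]<hi)]
    if len(q)>5:
        r=cv2.minAreaRect((q[:,:2]*1e4).astype(np.float32)); print(lo,len(q),np.median(q[:,2]),np.array(r[0])/10,np.array(r[1])/10,r[2])
L=(m[:,:2]-[.5197,.0791])@R
k=ok&(abs(L[:,0])<.018)&(L[:,1]>.06)&(L[:,1]<.09)&(m[:,2]>.1); print("ledge",k.sum(),np.median(m[k,2]))
```

```text
0.1 [0.26059385 0.56739291 0.24665993] [[-9.08635170e-01  4.17589234e-01 -1.16631139e-03]
 [ 4.17590697e-01  9.08633752e-01 -1.64766323e-03]
 [ 3.71703468e-04 -1.98416555e-03 -9.99997962e-01]] [ 0.24269795  0.38800553 -0.27133492]
[0.19164227 0.59944624 0.38426893]
ledge 0 nan
  return _methods._mean(a, axis=axis, dtype=dtype,
  ret = ret.dtype.type(ret / rcount)
```

View pics/w1.png

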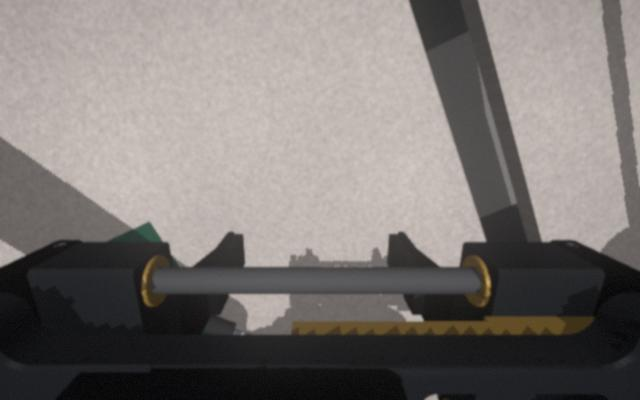

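The moves were refused by validation, so the arm has not moved. The wrist view shows only bench and fingers (fingertips near (235,240) and (395,240)). All keys are probably required in each row.

Emit:
apply_moves --rows '[{"x":-46,"y":-35,"z":-6,"rx":0,"ry":0,"rz":1,"claw":0},{"x":-92,"y":-70,"z":-12,"rx":0,"ry":0,"rz":2,"claw":0},{"x":-140,"y":-106,"z":-18,"rx":0,"ry":0,"rz":3,"claw":0},{"x":-186,"y":-141,"z":-23,"rx":0,"ry":0,"rz":4,"claw":0},{"x":-232,"y":-177,"z":-23,"rx":0,"ry":0,"rz":5,"claw":0},{"x":-278,"y":-212,"z":-23,"rx":0,"ry":0,"rz":6,"claw":0},{"x":-324,"y":-247,"z":-23,"rx":0,"ry":0,"rz":7,"claw":0},{"x":-370,"y":-282,"z":-23,"rx":0,"ry":0,"rz":8,"claw":0},{"x":-410,"y":-313,"z":-23,"rx":0,"ry":0,"rz":9,"claw":0},{"x":-439,"y":-335.5,"z":-23,"rx":0,"ry":0,"rz":9.18,"claw":0}]'

```text
time_s: 1.4
position: [0.5206, 0.0775, 0.2704]
tcp_rot: [[-0.175, 0.985, 0.0], [0.985, 0.175, -0.0], [-0.0, 0.0, -1.0]]
force: [-0.7, 0.0, -0.3]
opening: 1.002
grasp_force: 0.0
```

Emit:
apply_moves --rows '[{"x":0,"y":0,"z":0,"rx":0,"ry":0,"rz":0,"claw":0},{"x":0,"y":0,"z":0,"rx":0,"ry":0,"rz":0,"claw":0}]'

```text
time_s: 1.65
position: [0.519, 0.0801, 0.2702]
tcp_rot: [[-0.178, 0.984, -0.001], [0.984, 0.178, 0.001], [0.001, -0.001, -1.0]]
force: [-0.6, -0.2, 0.1]
opening: 1.0
grasp_force: 0.0
```

Run:
```python
from h import *
s=read_state(); c=camera_params("wrist"); p,d=capture("wrist"); cv2.imwrite("pics/w1.png",p[:,:,::-1])
print(s["time_s"],s["position"],s["force"]); m=cloud("wrist",d,c).reshape(-1,3)
ok=(d.ravel()>0.05)&(abs(m[:,0]-.52)<.08)&(abs(m[:,1]-.08)<.12)
a=np.radians(10.3); R=np.array([[np.cos(a),-np.sin(a)],[np.sin(a),np.cos(a)]])
L=(m[:,:2]-[.5197,.0791])@R
for lo,hi in((.075,.085),(.122,.1285),(.152,.163)):
    k=ok&(m[:,2]>lo)&(m[:,2]<hi)&(L[:,1]<.052); q=m[k]
    if len(q)>5:
        r=cv2.minAreaRect((q[:,:2]*1e4).astype(np.float32)); print(lo,len(q),np.median(q[:,2]),np.array(r[0])/10,np.array(r[1])/10,r[2],np.percentile(L[k],[1,99],axis=0).ravel())
k=ok&(abs(L[:,0])<.018)&(L[:,1]>.06)&(L[:,1]<.09)&(m[:,2]>.1); print("ledge",k.sum(),np.percentile(m[k,2],[10,50,90]))
```

```text
1.65 [0.51904478 0.08006285 0.27021585] [-0.60852814 -0.1500723   0.12436599]
0.075 2093 0.08221762037630692 [518.47270508  77.63873291] [132.24458008  40.08887024] 9.888671875 [-0.06652904 -0.02059074  0.06363645  0.01867872]
0.122 3207 0.12623893671984 [516.55332031  88.72382812] [54.16507568 82.75769653] 9.873507499694824 [-0.0279515  -0.030894    0.02493007  0.0503781 ]
0.152 613 0.15812821679703487 [518.20288086  80.51379395] [13.53925018 35.95250854] 9.782069206237793 [-0.0080621  -0.01567998  0.0054734   0.01936271]
ledge 863 [0.12937971 0.13020804 0.13102421]
```

View pics/w1.png

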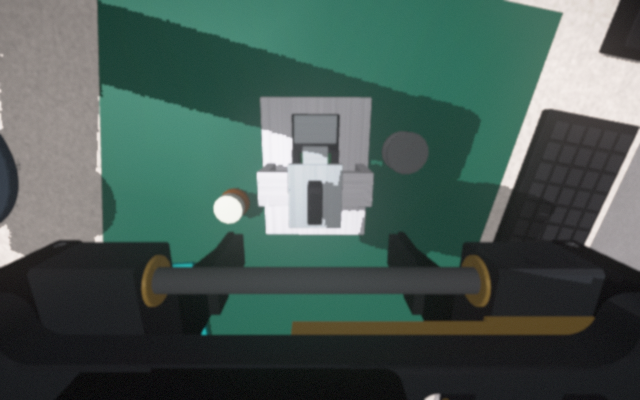

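Emit:
apply_moves --rows '[{"x":0.4,"y":-0.7,"z":40,"rx":0,"ry":0,"rz":0,"claw":0},{"x":0.4,"y":-0.7,"z":80,"rx":0,"ry":0,"rz":0,"claw":0},{"x":0.4,"y":-0.7,"z":105,"rx":0,"ry":0,"rz":0,"claw":0},{"x":0.4,"y":-0.7,"z":113,"rx":0,"ry":0,"rz":0,"claw":0},{"x":0.4,"y":-0.7,"z":116.5,"rx":0,"ry":0,"rz":0,"claw":0},{"x":0.4,"y":-0.7,"z":116.5,"rx":0,"ry":0,"rz":0,"claw":0}]'

```text
time_s: 2.45
position: [0.5195, 0.0803, 0.1548]
tcp_rot: [[-0.178, 0.984, 0.002], [0.984, 0.178, -0.0], [-0.0, 0.002, -1.0]]
force: [0.7, 0.2, 0.9]
opening: 1.003
grasp_force: 0.0
```

Emit:
apply_moves --rows '[{"x":0,"y":0,"z":0,"rx":0,"ry":0,"rz":0,"claw":150},{"x":0,"y":0,"z":0,"rx":0,"ry":0,"rz":0,"claw":195},{"x":0,"y":0,"z":0,"rx":0,"ry":0,"rz":0,"claw":225},{"x":0,"y":0,"z":0,"rx":0,"ry":0,"rz":0,"claw":255},{"x":0,"y":0,"z":0,"rx":0,"ry":0,"rz":0,"claw":255},{"x":0,"y":0,"z":0,"rx":0,"ry":0,"rz":0,"claw":255},{"x":0,"y":0,"z":0,"rx":0,"ry":0,"rz":0,"claw":255}]'

```text
time_s: 3.32
position: [0.519, 0.08, 0.154]
tcp_rot: [[-0.178, 0.984, -0.0], [0.984, 0.178, -0.0], [-0.0, -0.0, -1.0]]
force: [-1.3, 0.4, -0.0]
opening: 0.287
grasp_force: 0.0
```

Emit:
apply_moves --rows '[{"x":0,"y":0,"z":0,"rx":0,"ry":0,"rz":0,"claw":255},{"x":0,"y":0,"z":0,"rx":0,"ry":0,"rz":0,"claw":255},{"x":0,"y":0,"z":0,"rx":0,"ry":0,"rz":0,"claw":255},{"x":0,"y":0,"z":0,"rx":0,"ry":0,"rz":0,"claw":255}]'

```text
time_s: 3.82
position: [0.518, 0.0799, 0.154]
tcp_rot: [[-0.178, 0.984, -0.002], [0.984, 0.178, -0.0], [0.0, -0.002, -1.0]]
force: [-4.0, -1.5, 3.1]
opening: 0.156
grasp_force: 30.0
```

Emit:
apply_moves --rows '[{"x":0,"y":0,"z":2,"rx":0,"ry":0,"rz":0,"claw":255},{"x":0,"y":0,"z":4,"rx":0,"ry":0,"rz":0,"claw":255},{"x":0,"y":0,"z":6,"rx":0,"ry":0,"rz":0,"claw":255},{"x":0,"y":0,"z":8,"rx":0,"ry":0,"rz":0,"claw":255},{"x":0,"y":0,"z":10,"rx":0,"ry":0,"rz":0,"claw":255},{"x":0,"y":0,"z":10,"rx":0,"ry":0,"rz":0,"claw":255}]'

```text
time_s: 4.58
position: [0.518, 0.0799, 0.1441]
tcp_rot: [[-0.178, 0.984, -0.002], [0.984, 0.178, -0.0], [0.0, -0.002, -1.0]]
force: [-5.2, -2.2, 7.0]
opening: 0.161
grasp_force: 30.0
```

Emit:
apply_moves --rows '[{"x":0,"y":0,"z":1,"rx":0,"ry":0,"rz":0,"claw":255},{"x":0,"y":0,"z":2,"rx":0,"ry":0,"rz":0,"claw":255},{"x":0,"y":0,"z":3,"rx":0,"ry":0,"rz":0,"claw":255},{"x":0,"y":0,"z":4,"rx":0,"ry":0,"rz":0,"claw":255},{"x":0,"y":0,"z":5,"rx":0,"ry":0,"rz":0,"claw":255},{"x":0,"y":0,"z":5,"rx":0,"ry":0,"rz":0,"claw":255}]'

```text
time_s: 5.32
position: [0.518, 0.0799, 0.1393]
tcp_rot: [[-0.178, 0.984, -0.002], [0.984, 0.178, -0.0], [0.0, -0.002, -1.0]]
force: [-6.1, -3.2, 8.5]
opening: 0.159
grasp_force: 30.0
```

Emit:
apply_moves --rows '[{"x":0,"y":0,"z":0.5,"rx":0,"ry":0,"rz":0,"claw":255},{"x":0,"y":0,"z":0.5,"rx":0,"ry":0,"rz":0,"claw":255}]'

```text
time_s: 5.58
position: [0.518, 0.0799, 0.1388]
tcp_rot: [[-0.178, 0.984, -0.002], [0.984, 0.178, -0.0], [0.0, -0.002, -1.0]]
force: [-5.3, -1.6, 7.3]
opening: 0.154
grasp_force: 30.0
```

Emit:
apply_moves --rows '[{"x":0,"y":0,"z":0.5,"rx":0,"ry":0,"rz":0,"claw":255},{"x":0,"y":0,"z":1,"rx":0,"ry":0,"rz":0,"claw":255},{"x":0,"y":0,"z":1,"rx":0,"ry":0,"rz":0,"claw":255}]'

```text
time_s: 5.95
position: [0.518, 0.0799, 0.1379]
tcp_rot: [[-0.178, 0.984, -0.002], [0.984, 0.178, -0.0], [0.0, -0.002, -1.0]]
force: [-5.5, -2.7, 7.9]
opening: 0.16
grasp_force: 30.0
```

Emit:
apply_moves --rows '[{"x":0,"y":0,"z":0.5,"rx":0,"ry":0,"rz":0,"claw":255},{"x":0,"y":0,"z":0.5,"rx":0,"ry":0,"rz":0,"claw":255}]'

```text
time_s: 6.2
position: [0.518, 0.0799, 0.1374]
tcp_rot: [[-0.178, 0.984, -0.002], [0.984, 0.178, -0.0], [0.0, -0.002, -1.0]]
force: [-6.0, -1.7, 7.5]
opening: 0.158
grasp_force: 30.0
```

Emit:
apply_moves --rows '[{"x":0,"y":0,"z":0.5,"rx":0,"ry":0,"rz":0,"claw":255},{"x":0,"y":0,"z":0.5,"rx":0,"ry":0,"rz":0,"claw":255}]'

```text
time_s: 6.45
position: [0.518, 0.0799, 0.1369]
tcp_rot: [[-0.178, 0.984, -0.002], [0.984, 0.178, -0.0], [0.0, -0.002, -1.0]]
force: [-6.1, -1.5, 8.8]
opening: 0.157
grasp_force: 30.0
```

Emit:
apply_moves --rows '[{"x":0,"y":0,"z":0.5,"rx":0,"ry":0,"rz":0,"claw":255},{"x":0,"y":0,"z":0.5,"rx":0,"ry":0,"rz":0,"claw":255}]'

```text
time_s: 6.7
position: [0.518, 0.0799, 0.1364]
tcp_rot: [[-0.178, 0.984, -0.002], [0.984, 0.178, -0.0], [0.0, -0.002, -1.0]]
force: [-4.4, -1.8, 8.6]
opening: 0.16
grasp_force: 30.0
```

Emit:
apply_moves --rows '[{"x":0,"y":0,"z":0.5,"rx":0,"ry":0,"rz":0,"claw":255},{"x":0,"y":0,"z":0.5,"rx":0,"ry":0,"rz":0,"claw":255}]'

```text
time_s: 6.95
position: [0.518, 0.0799, 0.1359]
tcp_rot: [[-0.178, 0.984, -0.002], [0.984, 0.178, -0.0], [0.0, -0.002, -1.0]]
force: [-5.6, -2.4, 8.3]
opening: 0.16
grasp_force: 30.0
```

Emit:
apply_moves --rows '[{"x":0,"y":0,"z":0.4,"rx":0,"ry":0,"rz":0,"claw":255},{"x":0,"y":0,"z":0.4,"rx":0,"ry":0,"rz":0,"claw":255}]'

```text
time_s: 7.2
position: [0.518, 0.0799, 0.1358]
tcp_rot: [[-0.178, 0.984, -0.002], [0.984, 0.178, -0.0], [0.0, -0.002, -1.0]]
force: [-5.8, -2.0, 9.3]
opening: 0.159
grasp_force: 30.0
```

Emit:
apply_moves --rows '[{"x":0,"y":0,"z":0.4,"rx":0,"ry":0,"rz":0,"claw":255},{"x":0,"y":0,"z":0.4,"rx":0,"ry":0,"rz":0,"claw":255}]'

```text
time_s: 7.45
position: [0.5181, 0.0799, 0.1357]
tcp_rot: [[-0.178, 0.984, -0.002], [0.984, 0.178, -0.0], [0.0, -0.002, -1.0]]
force: [-6.1, -2.1, 11.9]
opening: 0.16
grasp_force: 30.0
```

Emit:
apply_moves --rows '[{"x":0,"y":0,"z":0.5,"rx":0,"ry":0,"rz":0,"claw":255},{"x":0,"y":0,"z":0.5,"rx":0,"ry":0,"rz":0,"claw":255},{"x":0,"y":0,"z":0.5,"rx":0,"ry":0,"rz":0,"claw":255}]'

```text
time_s: 7.82
position: [0.5181, 0.0799, 0.1355]
tcp_rot: [[-0.178, 0.984, -0.002], [0.984, 0.178, -0.0], [-0.0, -0.002, -1.0]]
force: [-7.1, -1.7, 14.1]
opening: 0.159
grasp_force: 30.0
```

Emit:
apply_moves --rows '[{"x":0,"y":0,"z":0.4,"rx":0,"ry":0,"rz":0,"claw":255},{"x":0,"y":0,"z":0.4,"rx":0,"ry":0,"rz":0,"claw":255},{"x":0,"y":0,"z":0.4,"rx":0,"ry":0,"rz":0,"claw":255}]'

```text
time_s: 8.2
position: [0.5181, 0.0799, 0.1354]
tcp_rot: [[-0.178, 0.984, -0.001], [0.984, 0.178, -0.0], [-0.0, -0.001, -1.0]]
force: [-7.8, -2.6, 17.7]
opening: 0.159
grasp_force: 30.0
```

Emit:
apply_moves --rows '[{"x":1,"y":0,"z":0,"rx":0,"ry":0,"rz":0,"claw":255},{"x":2,"y":0,"z":0,"rx":0,"ry":0,"rz":0,"claw":255},{"x":3,"y":0,"z":0,"rx":0,"ry":0,"rz":0,"claw":255},{"x":4,"y":0,"z":0,"rx":0,"ry":0,"rz":0,"claw":255},{"x":4,"y":0,"z":0,"rx":0,"ry":0,"rz":0,"claw":255}]'

```text
time_s: 8.82
position: [0.5174, 0.0837, 0.1354]
tcp_rot: [[-0.178, 0.984, -0.001], [0.984, 0.178, -0.001], [-0.0, -0.001, -1.0]]
force: [-7.9, -1.8, 16.9]
opening: 0.156
grasp_force: 30.0
```

Emit:
apply_moves --rows '[{"x":1,"y":0,"z":0,"rx":0,"ry":0,"rz":0,"claw":255},{"x":2,"y":0,"z":0,"rx":0,"ry":0,"rz":0,"claw":255},{"x":3,"y":0,"z":0,"rx":0,"ry":0,"rz":0,"claw":255},{"x":4,"y":0,"z":0,"rx":0,"ry":0,"rz":0,"claw":255},{"x":5,"y":0,"z":0,"rx":0,"ry":0,"rz":0,"claw":255},{"x":6,"y":0,"z":0,"rx":0,"ry":0,"rz":0,"claw":255},{"x":7,"y":0,"z":0,"rx":0,"ry":0,"rz":0,"claw":255},{"x":8,"y":0,"z":0,"rx":0,"ry":0,"rz":0,"claw":255},{"x":8,"y":0,"z":0,"rx":0,"ry":0,"rz":0,"claw":255}]'

```text
time_s: 9.95
position: [0.516, 0.0917, 0.1354]
tcp_rot: [[-0.178, 0.984, -0.001], [0.984, 0.178, -0.0], [-0.0, -0.001, -1.0]]
force: [-8.4, -2.5, 15.9]
opening: 0.161
grasp_force: 30.0
```

Emit:
apply_moves --rows '[{"x":1,"y":0,"z":0,"rx":0,"ry":0,"rz":0,"claw":255},{"x":2,"y":0,"z":0,"rx":0,"ry":0,"rz":0,"claw":255},{"x":2,"y":0,"z":0,"rx":0,"ry":0,"rz":0,"claw":255}]'

```text
time_s: 10.32
position: [0.5157, 0.0936, 0.1354]
tcp_rot: [[-0.178, 0.984, -0.001], [0.984, 0.178, -0.0], [-0.0, -0.001, -1.0]]
force: [-7.5, -2.1, 16.1]
opening: 0.159
grasp_force: 30.0
```

Emit:
apply_moves --rows '[{"x":0.5,"y":0,"z":0,"rx":0,"ry":0,"rz":0,"claw":255},{"x":1,"y":0,"z":0,"rx":0,"ry":0,"rz":0,"claw":255},{"x":1,"y":0,"z":0,"rx":0,"ry":0,"rz":0,"claw":255}]'

```text
time_s: 10.7
position: [0.5155, 0.0946, 0.1354]
tcp_rot: [[-0.178, 0.984, -0.001], [0.984, 0.178, -0.001], [-0.0, -0.001, -1.0]]
force: [-6.8, -2.8, 16.0]
opening: 0.153
grasp_force: 30.0
```

Emit:
apply_moves --rows '[{"x":0.5,"y":0,"z":0,"rx":0,"ry":0,"rz":0,"claw":255},{"x":0.8,"y":0,"z":0,"rx":0,"ry":0,"rz":0,"claw":255},{"x":0.8,"y":0,"z":0,"rx":0,"ry":0,"rz":0,"claw":255}]'

```text
time_s: 11.08
position: [0.5154, 0.0953, 0.1354]
tcp_rot: [[-0.178, 0.984, -0.001], [0.984, 0.178, -0.001], [-0.0, -0.001, -1.0]]
force: [-7.7, -3.0, 15.8]
opening: 0.158
grasp_force: 30.0
```

Emit:
apply_moves --rows '[{"x":0.5,"y":0,"z":0,"rx":0,"ry":0,"rz":0,"claw":255},{"x":0.5,"y":0,"z":0,"rx":0,"ry":0,"rz":0,"claw":255}]'

```text
time_s: 11.32
position: [0.5153, 0.0958, 0.1354]
tcp_rot: [[-0.178, 0.984, -0.001], [0.984, 0.178, -0.001], [-0.0, -0.001, -1.0]]
force: [-6.1, -3.4, 16.6]
opening: 0.158
grasp_force: 30.0
```

Emit:
apply_moves --rows '[{"x":0.5,"y":0,"z":0,"rx":0,"ry":0,"rz":0,"claw":255},{"x":0.5,"y":0,"z":0,"rx":0,"ry":0,"rz":0,"claw":255}]'

```text
time_s: 11.58
position: [0.5152, 0.0963, 0.1354]
tcp_rot: [[-0.178, 0.984, -0.001], [0.984, 0.178, -0.001], [-0.0, -0.001, -1.0]]
force: [-6.7, -3.4, 16.1]
opening: 0.161
grasp_force: 30.0
```

Emit:
apply_moves --rows '[{"x":0.5,"y":0,"z":0,"rx":0,"ry":0,"rz":0,"claw":255},{"x":0.5,"y":0,"z":0,"rx":0,"ry":0,"rz":0,"claw":255}]'

```text
time_s: 11.82
position: [0.5152, 0.0967, 0.1354]
tcp_rot: [[-0.178, 0.984, -0.001], [0.984, 0.178, -0.001], [-0.001, -0.001, -1.0]]
force: [-6.1, -3.5, 16.1]
opening: 0.154
grasp_force: 30.0
```

Emit:
apply_moves --rows '[{"x":0.4,"y":0,"z":0,"rx":0,"ry":0,"rz":0,"claw":255},{"x":0.4,"y":0,"z":0,"rx":0,"ry":0,"rz":0,"claw":255}]'

```text
time_s: 12.08
position: [0.5151, 0.0967, 0.1354]
tcp_rot: [[-0.178, 0.984, -0.001], [0.984, 0.178, -0.001], [-0.001, -0.001, -1.0]]
force: [-7.3, -4.4, 16.1]
opening: 0.159
grasp_force: 30.0
```

Emit:
apply_moves --rows '[{"x":0.4,"y":0,"z":0,"rx":0,"ry":0,"rz":0,"claw":255},{"x":0.4,"y":0,"z":0,"rx":0,"ry":0,"rz":0,"claw":255}]'

```text
time_s: 12.32
position: [0.5151, 0.0968, 0.1354]
tcp_rot: [[-0.179, 0.984, -0.001], [0.984, 0.179, -0.002], [-0.002, -0.001, -1.0]]
force: [-7.5, -5.3, 15.9]
opening: 0.158
grasp_force: 30.0
```

The keeper has stopped against the post. Next I ease the plunger up onto the ledge.

Emit:
apply_moves --rows '[{"x":-0.6,"y":0,"z":-0.5,"rx":0,"ry":0,"rz":0,"claw":255},{"x":-0.6,"y":0,"z":-1,"rx":0,"ry":0,"rz":0,"claw":255},{"x":-0.6,"y":0,"z":-1.5,"rx":0,"ry":0,"rz":0,"claw":255},{"x":-0.6,"y":0,"z":-2,"rx":0,"ry":0,"rz":0,"claw":255},{"x":-0.6,"y":0,"z":-2,"rx":0,"ry":0,"rz":0,"claw":255}]'

```text
time_s: 12.95
position: [0.5151, 0.0967, 0.1363]
tcp_rot: [[-0.178, 0.984, -0.002], [0.984, 0.178, -0.001], [-0.001, -0.002, -1.0]]
force: [-6.2, -4.2, 8.0]
opening: 0.157
grasp_force: 30.0
```

Emit:
apply_moves --rows '[{"x":0,"y":0,"z":-0.5,"rx":0,"ry":0,"rz":0,"claw":255},{"x":0,"y":0,"z":-0.5,"rx":0,"ry":0,"rz":0,"claw":255}]'

```text
time_s: 13.2
position: [0.5151, 0.0967, 0.1367]
tcp_rot: [[-0.178, 0.984, -0.002], [0.984, 0.178, -0.001], [-0.001, -0.002, -1.0]]
force: [-4.9, -3.7, 7.8]
opening: 0.156
grasp_force: 30.0
```

Emit:
apply_moves --rows '[{"x":0,"y":0,"z":-0.5,"rx":0,"ry":0,"rz":0,"claw":255},{"x":0,"y":0,"z":-0.8,"rx":0,"ry":0,"rz":0,"claw":255},{"x":0,"y":0,"z":-0.8,"rx":0,"ry":0,"rz":0,"claw":255}]'

```text
time_s: 13.58
position: [0.5151, 0.0967, 0.1375]
tcp_rot: [[-0.178, 0.984, -0.002], [0.984, 0.178, -0.001], [-0.001, -0.002, -1.0]]
force: [-5.2, -3.7, 6.7]
opening: 0.162
grasp_force: 30.0
```

Emit:
apply_moves --rows '[{"x":0,"y":0,"z":-0.5,"rx":0,"ry":0,"rz":0,"claw":255},{"x":0,"y":0,"z":-0.5,"rx":0,"ry":0,"rz":0,"claw":255}]'

```text
time_s: 13.82
position: [0.5151, 0.0967, 0.1379]
tcp_rot: [[-0.178, 0.984, -0.002], [0.984, 0.178, -0.001], [-0.001, -0.002, -1.0]]
force: [-4.3, -3.6, 7.4]
opening: 0.157
grasp_force: 30.0
```

Emit:
apply_moves --rows '[{"x":0,"y":0,"z":-0.5,"rx":0,"ry":0,"rz":0,"claw":255},{"x":0,"y":0,"z":-0.5,"rx":0,"ry":0,"rz":0,"claw":255}]'

```text
time_s: 14.08
position: [0.5151, 0.0967, 0.138]
tcp_rot: [[-0.178, 0.984, -0.002], [0.984, 0.178, -0.001], [-0.001, -0.002, -1.0]]
force: [-4.2, -4.2, 3.9]
opening: 0.159
grasp_force: 30.0
```

Emit:
apply_moves --rows '[{"x":0,"y":0,"z":-0.5,"rx":0,"ry":0,"rz":0,"claw":255},{"x":0,"y":0,"z":-0.5,"rx":0,"ry":0,"rz":0,"claw":255}]'

```text
time_s: 14.32
position: [0.5151, 0.0967, 0.138]
tcp_rot: [[-0.178, 0.984, -0.002], [0.984, 0.178, -0.001], [-0.0, -0.002, -1.0]]
force: [-4.0, -4.1, -0.9]
opening: 0.156
grasp_force: 30.0
```

The ledge now carries the load, so I can release.

Emit:
apply_moves --rows '[{"x":0,"y":0,"z":0,"rx":0,"ry":0,"rz":0,"claw":120},{"x":0,"y":0,"z":0,"rx":0,"ry":0,"rz":0,"claw":120},{"x":0,"y":0,"z":0,"rx":0,"ry":0,"rz":0,"claw":120},{"x":0,"y":0,"z":0,"rx":0,"ry":0,"rz":0,"claw":120},{"x":0,"y":0,"z":0,"rx":0,"ry":0,"rz":0,"claw":120},{"x":0,"y":0,"z":0,"rx":0,"ry":0,"rz":0,"claw":120}]'

```text
time_s: 15.08
position: [0.516, 0.0972, 0.1387]
tcp_rot: [[-0.178, 0.984, 0.0], [0.984, 0.178, 0.0], [-0.0, 0.0, -1.0]]
force: [-0.4, 0.1, -0.5]
opening: 0.525
grasp_force: 0.0
```

Emit:
apply_moves --rows '[{"x":0,"y":0,"z":-10,"rx":0,"ry":0,"rz":0,"claw":120},{"x":0,"y":0,"z":-30,"rx":0,"ry":0,"rz":0,"claw":120},{"x":0,"y":0,"z":-60,"rx":0,"ry":0,"rz":0,"claw":120},{"x":0,"y":0,"z":-100,"rx":0,"ry":0,"rz":0,"claw":120},{"x":0,"y":0,"z":-130,"rx":0,"ry":0,"rz":0,"claw":120},{"x":0,"y":0,"z":-130,"rx":0,"ry":0,"rz":0,"claw":120},{"x":0,"y":0,"z":-130,"rx":0,"ry":0,"rz":0,"claw":120}]'

```text
time_s: 15.95
position: [0.5152, 0.0972, 0.2682]
tcp_rot: [[-0.178, 0.984, -0.001], [0.984, 0.178, 0.0], [0.0, -0.001, -1.0]]
force: [0.3, -0.0, -0.6]
opening: 0.531
grasp_force: 0.0
```

Run:
```python
from h import *
s=read_state(); c=camera_params("wrist"); p,d=capture("wrist")
print(s["time_s"],s["position"],s["force"],abs(s["qvel"]).max()); m=cloud("wrist",d,c).reshape(-1,3)
a=np.radians(9.9); R=np.array([[np.cos(a),-np.sin(a)],[np.sin(a),np.cos(a)]])
L=(m[:,:2]-[.5185,.0776])@R
k=(d.ravel()>.05)&(abs(L[:,0])<.012)&(L[:,1]<.045)&(L[:,1]>-.02)&(m[:,2]>.134)&(m[:,2]<.165)
q=m[k]; print(len(q),np.median(q[:,2]),np.percentile(L[k],[1,99],axis=0))
```

```text
15.95 [0.51518435 0.09723047 0.26817698] [ 0.330188   -0.0104429  -0.61128702] 1.2248897180359335
564 0.14208481887639846 [[-0.00685289  0.00289409]
 [ 0.00648949  0.03762679]]
```

```bash
python3 -c "
from rig import *
print(hand_in())"
```

```text
the job is handed in; nothing more can be done
None
```

The phone board is clamped and the job handed in at about 16 s of the 32 s: the keeper is home (about 19.6 of 20 mm), the ledge holds the plunger about 16 mm down, and the arm is clear; foot force stayed near 8 N by the wrist readings, and no verdict was returned.

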